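Weigh the amber vial on the beam balance

TASK

First stand the brown glass vial with the black cap from the open left part of the table (not the one at the back beside the tall dispenser) upright on the pan of the beam balance and let go of it, so that the pan sinks. Then slide the brass counterpoise along the beam by its black ball knob until the beam comes to rest level, its red pointer at the red mark, and let go. Leave the clear bottles with the white and the green cap standing where they are.

Things in the scene. Friction and masses are not known exactly. Their poses are not given: they have to be found in the camera images.
- amber_centre (a point): Centre (half-way up) of the vial to weigh: brown glass, black screw cap, round, body 38 mm across from the foot to 68 mm up, 99 mm tall, loose, upright. Its mass differs from run to run (about 0.15 to 0.25 kg). Its z axis runs up through the cap. It stands in the open left part of the table, among the other two bottles in any order; a like vial at the far back is not used.
- clear_centre (a point): Centre of a bystander: clear glass bottle with white cap, 44 mm across, 104 mm tall, loose. To be left where it stands.
- green_centre (a point): Centre of a bystander: slim clear glass bottle with green cap, 28 mm across, 119 mm tall, loose. To be left where it stands.
- pan_centre (a point): Centre of the upper face of the balance's round steel pan (floor 85 mm across, 100 mm over its rim, which stands 5 mm above the floor). 120 mm from the pivot along the beam; 30 mm above the pivot when the beam is level. The pan stays level while it rises and sinks with the beam (1.2 mm per 0.01 rad), yielding softly (under 3 N). Where on the pan a load stands does not matter.
- pivot (a point): The beam's pivot, 95 mm above the table, between two grey cheeks on a fixed stand (grey base 85 x 350 x 14 mm) whose place and direction vary. Its y axis points along the level beam to the pan, z up; the counterpoise is on the -y side. On that side, 258 mm from the pivot, an upright white plate (top 126 mm above the table) has a red line where the beam's red pointer stands when level.
- knob (a point): Centre of the counterpoise's black ball knob, 24 mm across. It is 46 mm above the beam's centre line (so 46 mm above the pivot's height when the beam is level); the brass block under it is 30 mm long along the beam, its top 30 mm below the ball's centre. The knob tilts with the beam.
- counterpoise (a joint): Position of the counterpoise along the beam in m, 0 to 0.155, growing away from the pan; at 0 it is 50 mm from the pivot. It slides stiffly (about 2 N) and stays where it is left.
- beam (a joint): Tilt of the beam in rad: 0 level, positive with the pan low, stops at -0.23 and 0.23. The beam swings softly, damped, settling within 1.5 s. When free it leans in proportion to the unbalance: each 10 mm that the counterpoise is moved away from the pan lowers this value by about 0.0175 rad (1 degree).
Things that resemble listed ones, but are neither listed nor needed, are in the scene too. What is shaped like the part that bears amber_centre but purple is not meant.

How it is judged:
On the way:
1. the brown vial stands upright on the pan, let go, and the pan has sunk (horizontal distance between amber_centre and pan_centre below 0.035 m and z of amber_centre in the frame of pan_centre between 0.042 and 0.058 m and angle between amber_centre's own z axis and vertical below 0.17 rad and contact force between the fingers and amber below 0.05 N and value of joint beam above 0.035 rad), for 0.2 s.
At the end, for the whole second after the job is handed in: The brown vial stands upright (within 10 degrees) on the pan, its centre within 35 mm of the pan's centre, and the free beam rests level within 0.03 rad (about 17 mm of counterpoise travel either way) (horizontal distance between amber_centre and pan_centre below 0.035 m and z of amber_centre in the frame of pan_centre between 0.042 and 0.058 m and angle between amber_centre's own z axis and vertical below 0.17 rad and value of joint beam between -0.03 and 0.03 rad and velocity of joint beam between -0.03 and 0.03 rad/s); the robot touches nothing.
It fails at once if one of the other two bottles is moved by more than 30 mm (distance of any of clear_centre, green_centre from where it was at the start of the episode above 0.03 m).
It also fails if it takes over 45 s, if anything falls off the work surface, if the arm or the gripper's body presses on something with over 40 N, if the wrist force passes 120 N, or if a joint passes its speed limit or range.

ROBOT

A 6-joint arm with a two-finger parallel gripper is mounted at the origin on a cart in front of the work surface, level with it; the furniture and walls round the work are solid. World frame = base frame: x ahead of the robot, y to its left, z up, the work surface at z = 0. Lengths are in m, angles in rad, forces in N, time in s.
With the tool pointing down it reaches from about 0.35 to 0.775 m from the base axis. Payload 5.5 kg.
Tool frame: the origin (TCP) lies midway between the tips of the shut fingers; the grasp point (between the pads) lies 19 mm behind it (pinch_z is the distance from the TCP to the grasp point, in m); z points along the fingers, x is the direction in which the jaws open and shut, and the axes are right-handed (so a half turn about z gives the same grasp; the last joint's range is limited). The gripper opens to 85 mm and grips with 20 to 120 N. Pads are 22 mm wide; open, the fingers measure 114 mm over their backs; the gripper's body (76 mm by 85 mm) begins 54 mm behind the grasp point. The pads swing forward as they close: fully open they stand 13 mm farther back than shut.
Start: joints at [-1.437, 0.313, 0.046, 1.304, 0, 1.431], TCP at [0.155, -0.554, 0.205] pointing down, gripper open.
Joint ranges: [-2.76, 2.76], [-0.86, 1.69], [-1.03, 1.26], [-2.2, 2.34], [-1.47, 1.5], [-3.14, 3.14]. Speed limits (rad/s): [2.57, 2.57, 3.14, 3.14, 3.14, 3.14].

INTERFACE

Orientations are given as a unit quaternion [w, x, y, z].
In Python, from workcell import get_state, read_camera, camera_info, hand_in, trace, pinch_z gives the robot as it stands. The module is installed in compiled form; this text tells all that it offers.
- The arm moves only by the tool arm_command, never from a script. Its argument "steps" is text: rows parted by semicolons, each of 4 numbers parted by spaces: the shift along the world's x, y, z in mm, then the turn about the world's z in rad. In form: tx ty tz spin; .... A call has 1 to 20 rows; each row is the pose to reach, as a shift and turn from the pose measured when the call began; what a row does not reach only later rows make up. A row lasts 1/8 s, in which the tool goes at most 62.5 mm and 10.7 degrees, less where a joint would pass 70% of its speed; a pose out of reach is approached as far as the arm can. A call with a gripper value outside its range is refused whole. "fingers" is the gripper command: -1 is shut, 1 is fully open, values between are in proportion, set as the call begins (left out, the last holds). The fingers move at their own pace and stop on an object; "newtons" is the grip in N (left out, the last holds). Time passes only in rows, so rows that repeat a pose let the fingers close. It gives the time, the measured TCP pose, the force and the opening at its end, in the units of the state.
- get_state(): the state, without advancing time (a new reading comes with each control period).
- read_camera(name): name is "side" or "top" or "wrist"; returns the picture (420x560x3 uint8, red, green, blue); there is no depth.
- camera_info(name): a dict with "mtx" (3x3 intrinsics, pixels), "R" (3x3) and "t" (3): a world point X has camera coordinates R X + t. Camera axes: x right, y down, z forward; pixel columns grow to the right and rows downward; lengths in m; the calibration is good to about 2 mm. A picture is of the moment at which its call begins: read the wrist's pose just before it. camera_info takes no time and is no camera call; for the wrist camera it gives the pose at the moment of the call.
- hand_in(): hands the job in, once; it reports no verdict.
Trained networks look in the newest picture that a camera, given by its name, has taken for a name from the list of things; names that differ only in an ending like _2 or _b are one class to them, and where a whole thing is asked for, a point or a joint stands for the part that bears it (a point fixed in the world has none). Each returns a list of dicts, best first, with "score" (0 to 1); they miss things now and then, are a little off and sometimes report something else, mostly with a low value. They report only what shows in the picture. A call takes as long as a camera call. They do not tell look-alikes from the thing itself.
- trace(camera, name): "mask" (420x560 bool, what is visible of it) and "box" ([left, top, width, height] in pixels, round what is visible of it).
The state is a dict: "clock": time; "joint_pos": joint angles; "qvel": joint speeds; "tau": joint torques, N m; "tcp_pos": TCP position; "orientation": TCP orientation; "wrist_force": force on the tool from outside, world axes, zero at the start; "ft_torque": the same for the moment, N m; "finger_gap": finger opening in m.
Only numpy, scipy, OpenCV 4.12 (cv2) and the standard library are available. Lean on these libraries where they do the work, as an engineer would, in place of code of your own. Each camera call takes 0.05 s, during which the arm holds its last target.

## Working session

There is one attempt and no reset: what is moved stays moved. The work goes in short steps, Python scripts to look and compute and a tool call to move; the robot and the scene stay as the last step left them, time stands still between calls to the robot, and variables do not carry over. Pictures are saved under pics/ and viewed, and the job is handed in when it is done.

Besides the shell and the picture viewer there is one more tool, called by a JSON object that holds its "op" and its "data", one argument or row to a line. arm_command: Moves the arm, as the interface text tells. Its arguments: {"type":"object","properties":{"steps":{"type":"string"},"fingers":{"type":"number"},"newtons":{"type":"number"}},"required":["steps"]}

```bash
mkdir -p pics; python3 - <<'E'
from workcell import *
import cv2
s=get_state();print(s['clock'],s['tcp_pos'],s['orientation'],s['finger_gap'],pinch_z)
for c in ['side','top']:
    im=read_camera(c);cv2.imwrite(f'pics/{c}0.png',im[:,:,::-1])
    i=camera_info(c);print(c,i['mtx'].tolist(),(-i['R'].T@i['t']).tolist(),i['R'].round(3).tolist())
    for n in ['amber_centre','clear_centre','green_centre','knob','counterpoise','pan_centre','beam']:
        try: print(n,[(round(d['score'],2),d['box']) for d in trace(c,n)][:4])
        except Exception as e: print(n,e)
print(get_state()['clock'])
E
```

```text
0.0 [ 0.15539766 -0.55300968  0.20370253] [-6.62292978e-04  7.96983771e-01 -6.04000021e-01 -6.35574087e-04] 0.08538733561249905 0.0187
side [[536.1733588320214, 0.0, 278.08249564137594], [0.0, 536.1733588320214, 208.631880338684], [0.0, 0.0, 1.0]] [0.5659596313478032, -0.613219643606138, 1.1421474311858528] [[0.998, 0.058, -0.003], [0.046, -0.815, -0.578], [-0.036, 0.576, -0.816]]
amber_centre [(0.68, [319.8, 169.0, 17.2, 35.5]), (0.66, [325.8, 199.0, 17.8, 32.7])]
clear_centre [(0.9, [281.3, 131.0, 17.1, 36.6])]
green_centre [(0.83, [240.8, 157.8, 14.7, 37.3])]
knob [(0.71, [276.4, 291.8, 14.6, 24.3])]
counterpoise [(0.73, [276.1, 294.3, 17.8, 23.5])]
pan_centre [(0.67, [276.5, 207.9, 44.7, 40.5])]
beam [(0.87, [270.5, 208.7, 50.4, 185.0])]
top [[396.54763376383266, 0.0, 281.1811219515602], [0.0, 396.54763376383266, 203.72476914937616], [0.0, 0.0, 1.0]] [0.3942870390114495, 0.12844587085244052, 0.95114707724324] [[-0.008, -1.0, -0.001], [-0.989, 0.008, -0.148], [0.148, 0.0, -0.989]]
amber_centre [(0.59, [225.3, 146.1, 16.7, 24.1]), (0.53, [265.7, 136.5, 11.9, 24.7]), (0.46, [294.0, 155.1, 46.6, 46.7])]
clear_centre []
green_centre [(0.5, [215.3, 238.8, 17.6, 17.7])]
knob [(0.59, [391.9, 180.9, 17.5, 17.2])]
counterpoise [(0.53, [390.9, 178.6, 20.1, 22.4])]
pan_centre [(0.67, [292.5, 155.3, 47.1, 45.4])]
beam [(0.6, [293.1, 156.5, 196.0, 45.2]), (0.4, [290.1, 155.4, 214.0, 66.9]), (0.23, [391.3, 180.4, 21.7, 19.1])]
0.8
```

View pics/side0.png

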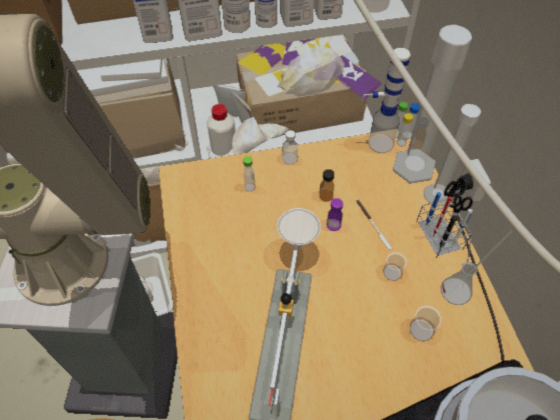

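View pics/top0.png

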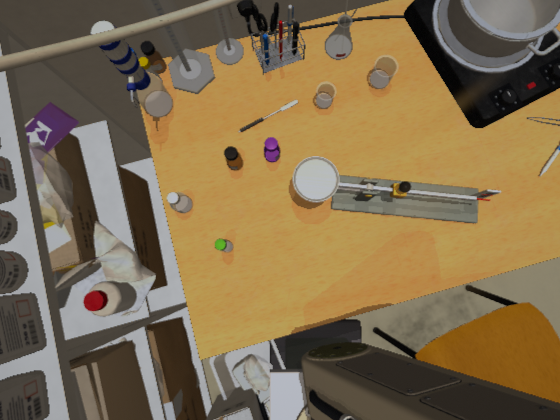

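Side view: brown vial at about (327,186) with the purple look-alike at (335,215), pan at (298,228), knob at (286,299). Top view: brown vial (232,158), purple (271,149), pan (316,180), knob (401,188). I'll zoom in on both next.

```bash
cat > h.py <<'E'
from workcell import *
import numpy as np,cv2
def ray(c,p):
    i=camera_info(c);R=i['R'];o=-R.T@i['t'];d=R.T@np.linalg.inv(i['mtx'])@[p[0],p[1],1];return o,d/np.linalg.norm(d)
def tri(a,b,A='side',B='top'):
    o1,d1=ray(A,a);o2,d2=ray(B,b)
    s=np.linalg.lstsq(np.c_[d1,-d2],o2-o1,rcond=None)[0]
    p,q=o1+s[0]*d1,o2+s[1]*d2;return (p+q)/2,np.linalg.norm(p-q)
def proj(c,X):
    i=camera_info(c);p=i['mtx']@(i['R']@X+i['t']);return p[:2]/p[2]
def at(c,p,z):
    o,d=ray(c,p);return o+d*(z-o[2])/d[2]
E
python3 - <<'E'
import cv2
a=cv2.imread('pics/side0.png');b=cv2.imread('pics/top0.png')
cv2.imwrite('pics/s_z.png',cv2.resize(a[160:410,230:360],None,fx=4.0,fy=2.4,interpolation=2) if 0 else cv2.resize(a[120:270,220:360],None,fx=4,fy=4,interpolation=2))
cv2.imwrite('pics/s_z2.png',cv2.resize(a[260:420,230:330],None,fx=3.7,fy=3.7,interpolation=2))
cv2.imwrite('pics/t_z.png',cv2.resize(b[120:270,160:360],None,fx=4,fy=4,interpolation=2))
cv2.imwrite('pics/t_z2.png',cv2.resize(b[150:230,310:510],None,fx=4,fy=4,interpolation=2))
E
```

```text
(no output)
```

View pics/s_z.png

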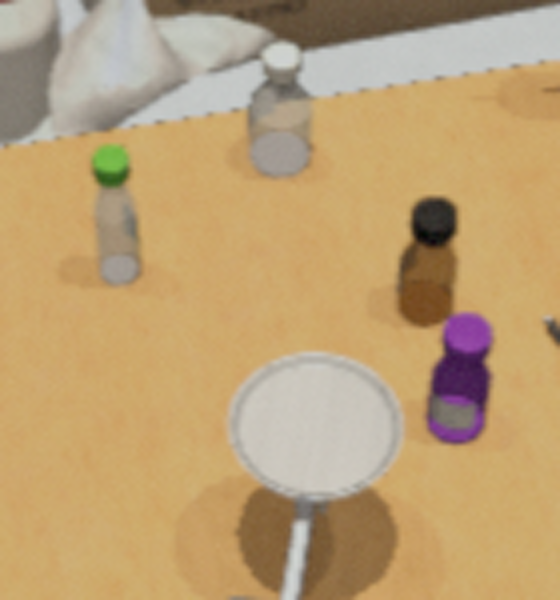

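View pics/s_z2.png

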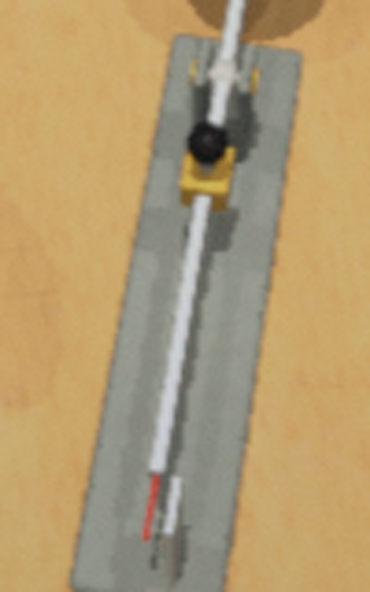

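View pics/t_z.png

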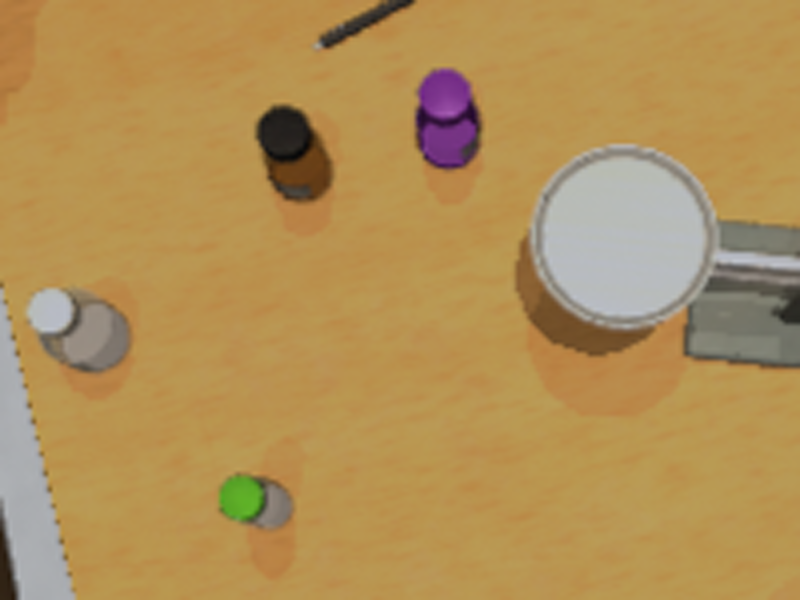

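View pics/t_z2.png

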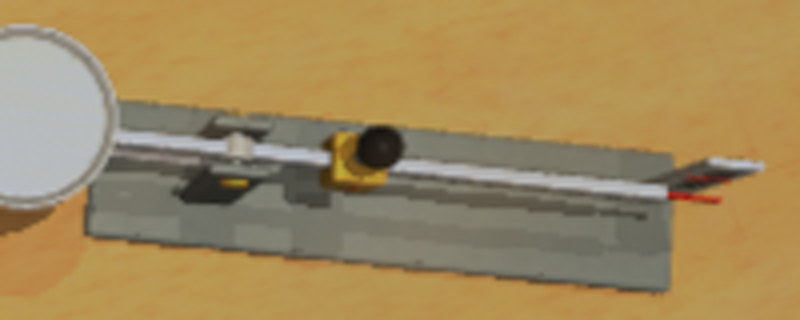

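```bash
python3 - <<'E'
from h import *
np.set_printoptions(precision=4,suppress=True)
for n,a,b in [('cap',(328.7,173),(231.2,152.7)),('purplecap',(337,203),(271.2,143.2)),('pan',(299,226.2),(316,179)),('knob',(286.2,298.6),(405,186.7)),('pivot',(290.8,279.5),(369.5,186.7)),('ptr tip',(269.2,405.5),(489.5,200)),('beam end',(272.6,387.5),(476,198)),('green cap',(248,160.5),(220.5,244)),('clear',(290.5,133),(173,197))]:
    print(n,*tri(a,b))
print('foot',at('side',(326.2,197),0),at('top',(236.5,165.5),0))
E
```

```text
cap [0.6389 0.239  0.0983] 0.003515285236564992
purplecap [0.6601 0.15   0.0953] 0.0019625993179690723
pan [0.5705 0.0549 0.1302] 0.0026542658690316837
knob [ 0.5507 -0.1296  0.1386] 0.0024052973031253124
pivot [ 0.5584 -0.0645  0.0996] 0.0014966177496690885
ptr tip [ 0.5289 -0.3303  0.0877] 0.0018491206233830328
beam end [ 0.533  -0.2978  0.0938] 0.0026376574335530653
green cap [0.4359 0.2574 0.1121] 0.002078728416957123
clear [0.5382 0.3625 0.1064] 0.0021640435178040553
foot [0.6412 0.2381 0.    ] [0.6325 0.2378 0.    ]
```

{"op": "arm_command", "data": {
  "steps": "30 50 20 0.1; 60 100 40 0.2; 90 150 46 0.3; 120 200 46 0.4; 150 248 46 0.5; 180 298 46 0.6; 210 347 46 0.7; 240 396 46 0.8; 270 445 46 0.9; 300 494 46 1.0; 330 543 46 1.1; 360 592 46 1.2; 390 641 46 1.297; 420 690 46 1.297; 450 740 46 1.297; 470 775 46 1.297; 482 791 46 1.297; 482 791 46 1.297; 482 791 46 1.297",
  "fingers": 1,
  "newtons": 25
}}

```text
clock: 3.18
tcp_pos: [0.6371, 0.2368, 0.2506]
orientation: [0.0, 1.0, -0.0, -0.0]
wrist_force: [-0.2, 0.8, 0.7]
finger_gap: 0.0857
```

```bash
python3 - <<'E'
from h import *
np.set_printoptions(precision=4,suppress=True)
s=get_state();print(s['clock'],s['tcp_pos'],s['orientation'],s['joint_pos'],s['wrist_force'])
im=read_camera('wrist');cv2.imwrite('pics/w1.png',im[:,:,::-1])
i=camera_info('wrist');print(-i['R'].T@i['t'],i['R'])
print(proj('wrist',np.array([.637,.238,.098])),proj('wrist',np.array([.637,.238,.0])))
for d in trace('wrist','amber_centre'):print(d['score'],d['box'])
E
```

```text
3.175 [0.6371 0.2368 0.2506] [ 0.0002  1.     -0.0001 -0.0002] [ 0.238   0.5336  0.4915  1.5292 -0.0003  1.8091] [-0.1926  0.7642  0.7148]
[0.6373 0.3082 0.4202] [[ 1.     -0.0004 -0.0004]
 [-0.0003 -0.9583  0.2857]
 [-0.0005 -0.2857 -0.9583]]
[279.9871 191.6396] [280.0372 175.7051]
0.67 [285.2, 225.1, 28.4, 55.6]
0.57 [266.1, 161.2, 31.9, 41.6]
```

View pics/w1.png

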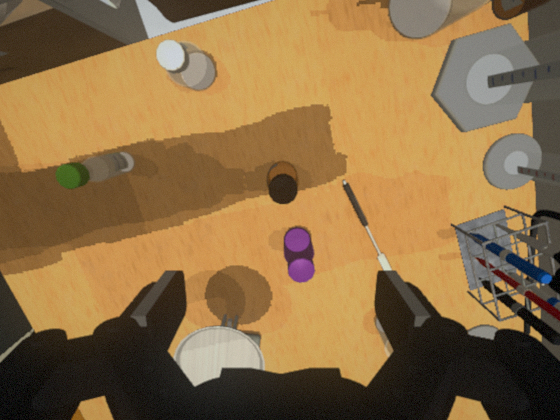

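The wrist view shows the brown vial's cap at about (283,189), close to the predicted (280,192), with purple nearer at (298,255). Next I refine the position.

```bash
python3 - <<'E'
from h import *
np.set_printoptions(precision=4,suppress=True)
im=cv2.imread('pics/w1.png');cv2.imwrite('pics/w1z.png',cv2.resize(im[140:230,230:340],None,fx=6,fy=6,interpolation=2))
print(camera_info('wrist')['mtx'][0,0],at('wrist',(283,189),.099),at('wrist',(282,178),0.0))
for s in [(328.7,173)]: print(tri(s,(283,189),'side','wrist'), tri((231.2,152.7),(283,189),'top','wrist'))
for c,p,z in [('wrist',(220,362),.13),]: print(at(c,p,z))
E
```

```text
321.8670983584636 [0.6402 0.2408 0.099 ] [0.6397 0.2348 0.    ]
(array([0.6404, 0.2405, 0.0976]), np.float64(0.0003787522689362016)) (array([0.6399, 0.2392, 0.09  ]), np.float64(0.0009857793757302924))
[0.5716 0.0555 0.13  ]
```

View pics/w1z.png

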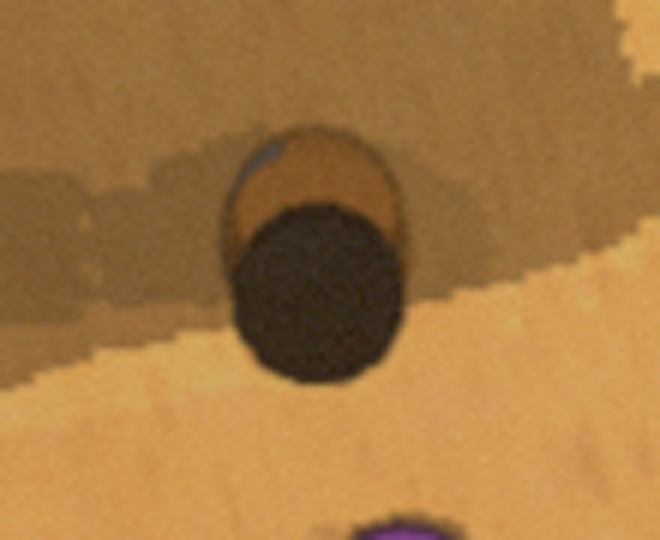

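Vial is at (0.640, 0.240), cap top at about 0.098 (all three views agree). Going down and gripping.

{"op": "arm_command", "data": {
  "steps": "3 3 -40 0; 3 3 -90 0; 3 3 -140 0; 3 3 -180 0; 3 3 -205 0; 3 3 -217 0; 3 3 -217 0; 3 3 -217 0",
  "fingers": 1
}}

```text
clock: 4.28
tcp_pos: [0.6412, 0.2394, 0.0359]
orientation: [-0.0, 1.0, -0.001, 0.001]
wrist_force: [-0.6, -0.5, 0.9]
finger_gap: 0.0855
```

{"op": "arm_command", "data": {
  "steps": "0 0 0 0; 0 0 0 0; 0 0 0 0; 0 0 0 0; 0 0 0 0; 0 0 0 0; 0 0 0 0; 0 0 0 0",
  "fingers": -1,
  "newtons": 30
}}

```text
clock: 5.28
tcp_pos: [0.6413, 0.2396, 0.0363]
orientation: [-0.0, 1.0, -0.001, 0.002]
wrist_force: [-1.8, 0.8, 5.2]
finger_gap: 0.0299
```

```bash
python3 - <<'E'
from h import *
s=get_state();print(s['finger_gap'],s['wrist_force'],s['tcp_pos'])
im=read_camera('wrist');cv2.imwrite('pics/w2.png',im[:,:,::-1])
im=read_camera('side');cv2.imwrite('pics/s2.png',cv2.resize(im[100:260,240:440],None,fx=4,fy=3.75,interpolation=2)[:,:,::-1])
E
```

```text
0.029898642560678014 [-1.84964333  0.75269273  5.16072735] [0.64132587 0.23956083 0.03632653]
```

View pics/w2.png

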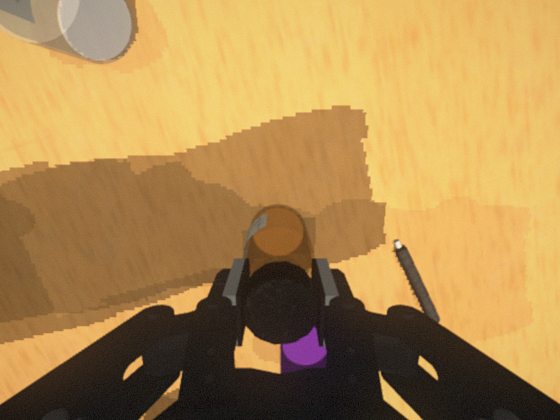

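View pics/s2.png

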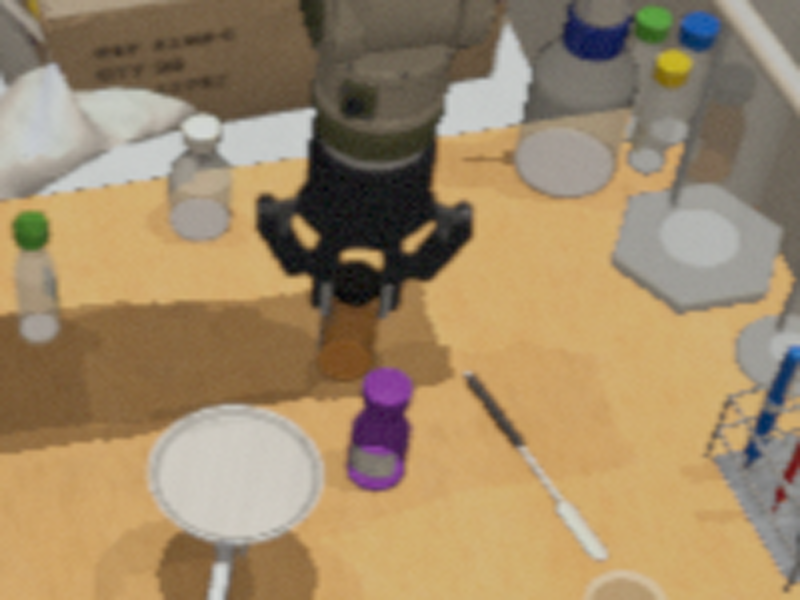

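```bash
python3 - <<'E'
from h import *
np.set_printoptions(precision=1,suppress=True)
t=get_state()['tcp_pos']
for h in [0,.008,.019,.03,.04,.05]:
    print(h,*[proj('wrist',t+np.array([sx*.015,y,h])) for sx in(-1,1) for y in(.011,-.011)])
for z,r in [(0,.019),(.068,.019),(.08,.015),(.099,.015)]: print('vial',z,[proj('wrist',np.array([.6405+a,.240,z])) for a in(-r,0,r)])
im=cv2.imread('pics/w2.png');cv2.imwrite('pics/w2z.png',cv2.resize(im[190:380,180:390],None,fx=3.1,fy=3.1,interpolation=2))
E
```

```text
0 [253.  233.5] [254.  269.4] [306.8 233.4] [305.9 269.3]
0.008 [251.9 238.5] [252.9 275.8] [308.  238.4] [307.1 275.7]
0.019 [250.1 246.3] [251.3 285.6] [309.9 246.1] [308.8 285.5]
0.03 [248.1 255.1] [249.4 296.7] [312.1 254.9] [310.8 296.6]
0.04 [246.  264.2] [247.5 308.2] [314.3 264.1] [312.9 308. ]
0.05 [243.5 274.7] [245.3 321.2] [316.9 274.5] [315.2 321.1]
vial 0 [array([250.5, 230.1]), array([278.6, 230. ]), array([306.7, 230. ])]
vial 0.068 [array([238.2, 277.1]), array([278.4, 277. ]), array([318.5, 277. ])]
vial 0.08 [array([244. , 289.9]), array([278.3, 289.9]), array([312.6, 289.8])]
vial 0.099 [array([238.8, 315.2]), array([278.2, 315.1]), array([317.6, 315. ])]
```

View pics/w2z.png

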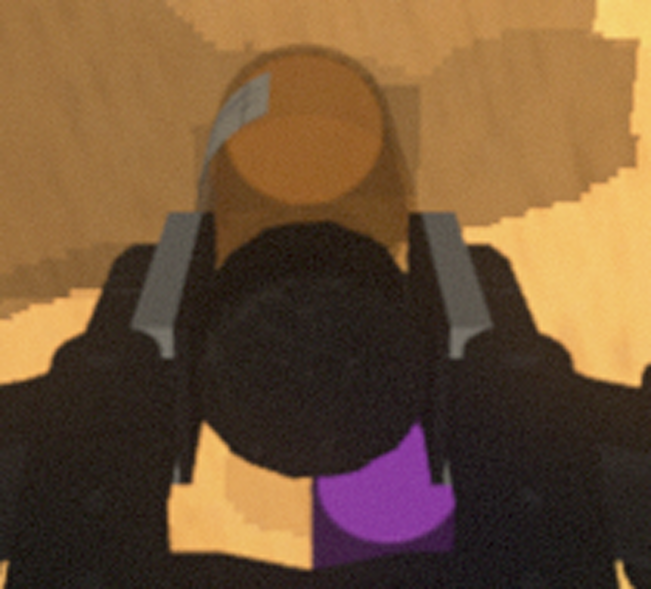

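Side view: the fingers hold the vial at cap height. The 30 mm gap matches the cap's width of about 29.5 mm, so the grip is on the cap. I'll lift and check that it holds.

{"op": "arm_command", "data": {
  "steps": "0 0 5 0; 0 0 20 0; 0 0 50 0; 0 0 85 0; 0 0 120 0; 0 0 145 0; 0 0 155 0; 0 0 155 0; 0 0 155 0",
  "newtons": 40
}}

```text
clock: 6.5
tcp_pos: [0.6406, 0.2394, 0.1898]
orientation: [-0.0, 1.0, -0.001, 0.0]
wrist_force: [0.4, -0.1, -2.2]
finger_gap: 0.0294
```

```bash
python3 - <<'E'
from h import *
s=get_state();print(s['clock'],s['finger_gap'],s['wrist_force'],s['tcp_pos'])
im=read_camera('wrist');cv2.imwrite('pics/w3.png',im[:,:,::-1])
im=read_camera('side');cv2.imwrite('pics/s3.png',cv2.resize(im[100:260,240:440],None,fx=4,fy=3.75,interpolation=2)[:,:,::-1])
E
```

```text
6.5 0.029447560293111956 [ 0.44022154 -0.13762834 -2.19447688] [0.64061579 0.23936308 0.18979454]
```

View pics/w3.png

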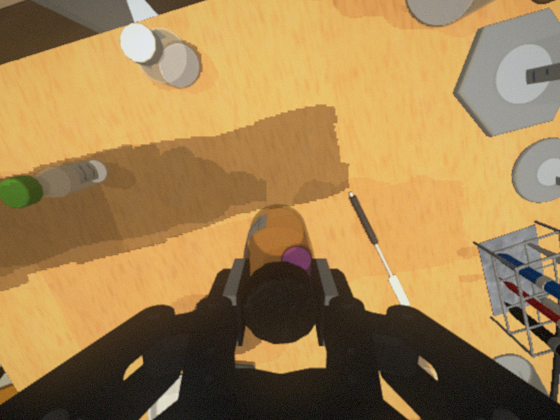

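View pics/s3.png

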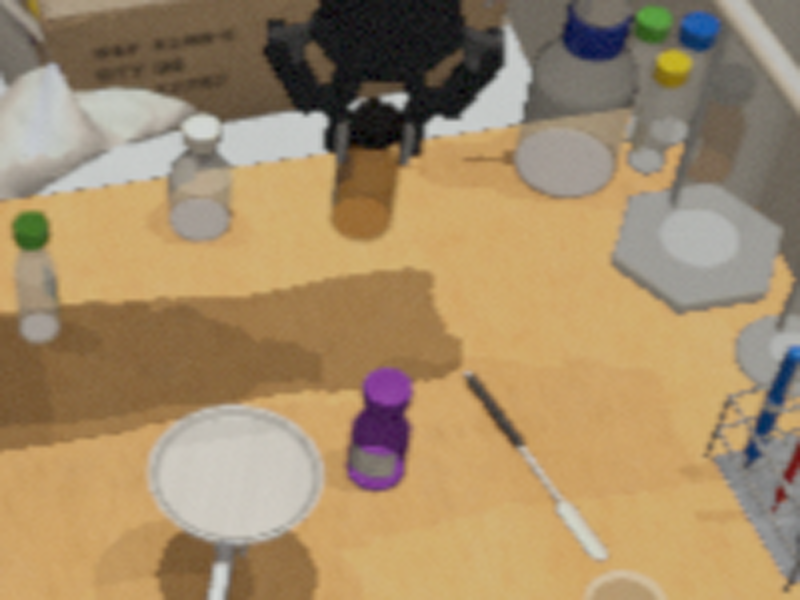

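The vial hangs upright in the grip at about 2.2 N. Next I carry it over the pan.

{"op": "arm_command", "data": {
  "steps": "-4 -10 0 0; -12 -32 0 0; -24 -64 0 0; -36 -96 0 0; -48 -128 0 0; -60 -158 0 0; -67 -176 0 0; -70 -184 0 0; -70 -184 0 0; -70 -184 0 0"
}}

```text
clock: 7.85
tcp_pos: [0.5709, 0.0561, 0.1896]
orientation: [-0.0, 1.0, -0.0, 0.0]
wrist_force: [0.7, 0.2, -1.8]
finger_gap: 0.0298
```

```bash
python3 - <<'E'
from h import *
s=get_state();print(s['clock'],s['finger_gap'],s['wrist_force'],s['tcp_pos'])
im=read_camera('wrist');cv2.imwrite('pics/w4.png',im[:,:,::-1])
im=read_camera('side');cv2.imwrite('pics/s4.png',cv2.resize(im[130:280,210:410],None,fx=4,fy=4,interpolation=2)[:,:,::-1])
E
```

```text
7.85 0.029836848693254744 [ 0.65401888  0.16420304 -1.83129802] [0.57090165 0.05606115 0.18961109]
```

View pics/w4.png

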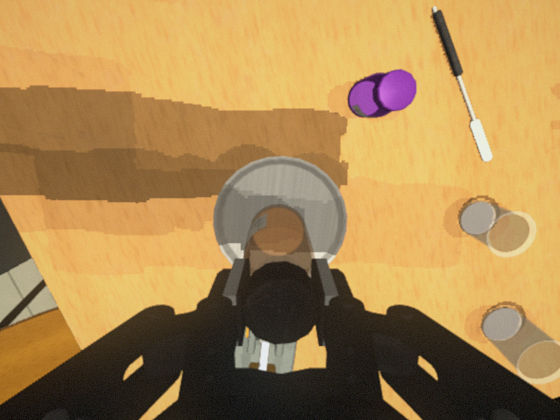

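View pics/s4.png

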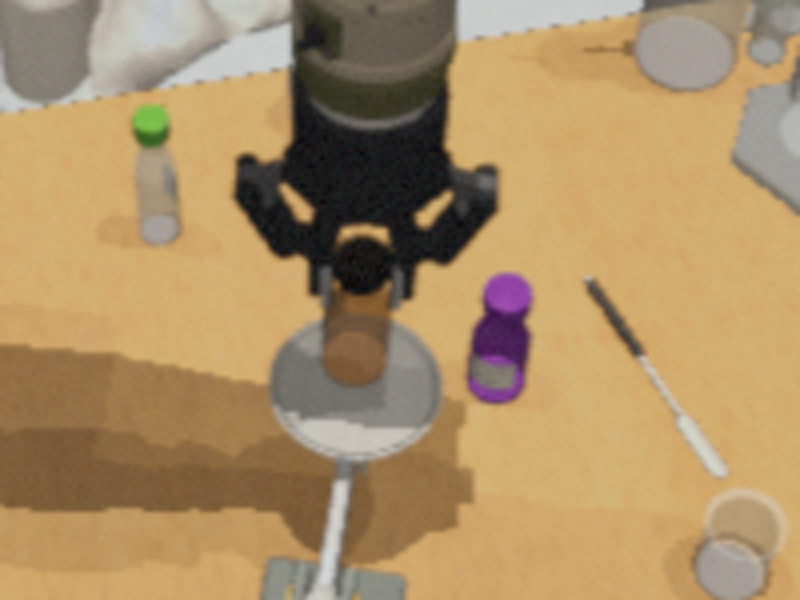

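The vial hangs centred over the pan. Lowering until the force shows contact.

{"op": "arm_command", "data": {
  "steps": "0 0 -10 0; 0 0 -20 0; 0 0 -25 0; 0 0 -28 0; 0 0 -30 0; 0 0 -31 0; 0 0 -32 0; 0 0 -32 0; 0 0 -32 0"
}}

```text
clock: 9.07
tcp_pos: [0.571, 0.0561, 0.1577]
orientation: [-0.0, 1.0, -0.0, 0.0]
wrist_force: [-0.1, 0.2, -2.0]
finger_gap: 0.0297
```

```bash
python3 - <<'E'
from h import *
s=get_state();print(s['clock'],s['finger_gap'],s['wrist_force'],s['tcp_pos'])
im=read_camera('side');cv2.imwrite('pics/s5.png',cv2.resize(im[170:320,210:410],None,fx=4,fy=4,interpolation=2)[:,:,::-1])
E
```

```text
9.075 0.02967636099112252 [-0.10331239  0.23419454 -2.02258536] [0.57099627 0.05612615 0.15771248]
```

View pics/s5.png

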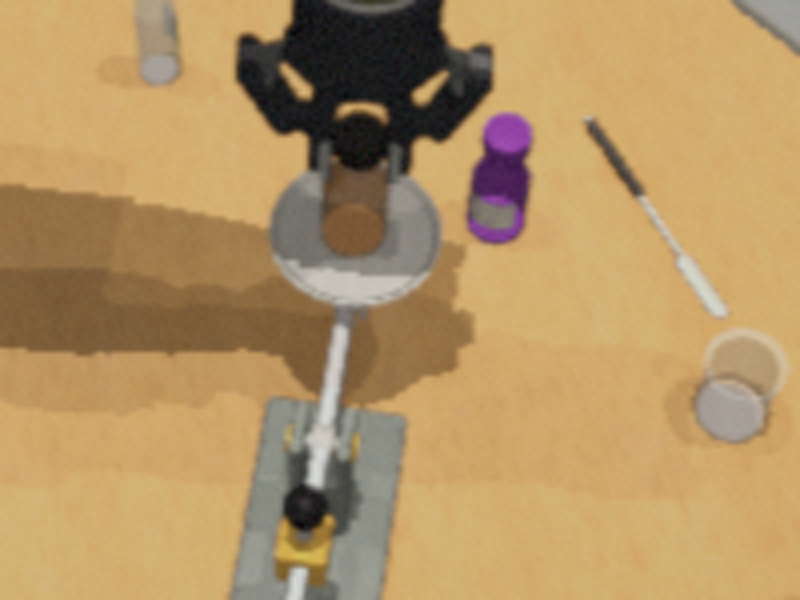

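{"op": "arm_command", "data": {
  "steps": "0 0 -2 0; 0 0 -5 0; 0 0 -8 0; 0 0 -10 0; 0 0 -10 0; 0 0 -10 0; 0 0 -10 0; 0 0 -10 0"
}}

```text
clock: 10.12
tcp_pos: [0.571, 0.0561, 0.1478]
orientation: [-0.0, 1.0, -0.0, 0.001]
wrist_force: [0.1, -1.3, -0.6]
finger_gap: 0.0298
```

```bash
python3 - <<'E'
from h import *
s=get_state();print(s['clock'],s['finger_gap'],s['wrist_force'],s['tcp_pos'])
im=read_camera('side');cv2.imwrite('pics/s6.png',cv2.resize(im[170:320,210:410],None,fx=4,fy=4,interpolation=2)[:,:,::-1])
E
```

```text
10.125 0.02975913156011005 [ 0.06125736 -1.26364019 -0.62725788] [0.57099595 0.05613172 0.14777312]
```

View pics/s6.png

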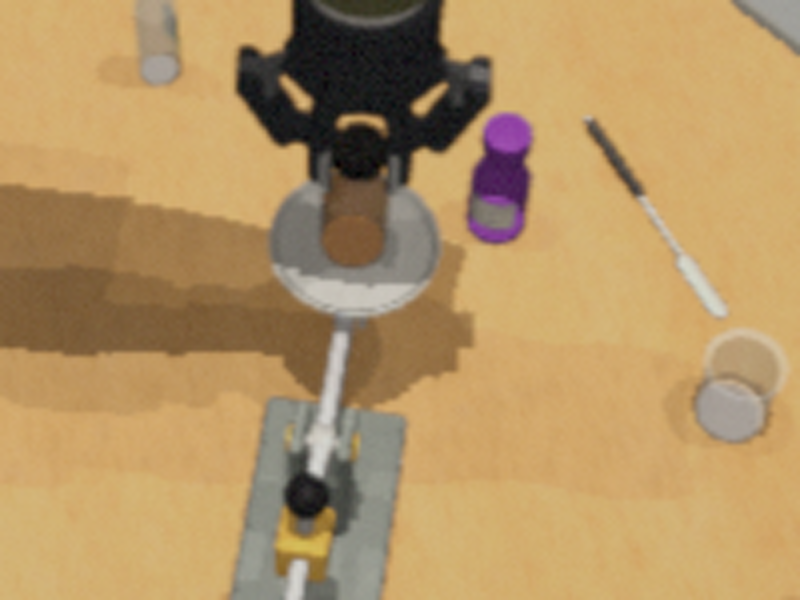

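The pan has sunk with the vial and takes about 1.4 N. Releasing.

{"op": "arm_command", "data": {
  "steps": "0 0 0 0; 0 0 0 0; 0 0 0 0; 0 0 0 0; 0 0 0 0; 0 0 0 0; 0 0 0 0; 0 0 0 0; 0 0 0 0; 0 0 0 0; 0 0 0 0; 0 0 0 0",
  "fingers": 0.7
}}

```text
clock: 11.68
tcp_pos: [0.571, 0.0561, 0.1477]
orientation: [-0.0, 1.0, -0.0, 0.0]
wrist_force: [-0.6, -0.0, -0.5]
finger_gap: 0.0723
```

{"op": "arm_command", "data": {
  "steps": "0 0 15 0; 0 0 40 0; 0 0 80 0; 0 0 130 0; 0 0 160 0; 0 -60 160 0; 0 -110 160 0; 0 -120 160 0; 0 -120 160 0; 0 -120 160 0"
}}

```text
clock: 12.92
tcp_pos: [0.571, -0.0628, 0.3081]
orientation: [-0.0, 1.0, 0.001, 0.001]
wrist_force: [-0.1, 0.3, 0.3]
finger_gap: 0.0723
```

```bash
python3 - <<'E'
from h import *
s=get_state();print(s['clock'],s['finger_gap'],s['wrist_force'],s['tcp_pos'])
im=read_camera('wrist');cv2.imwrite('pics/w7.png',im[:,:,::-1])
im=read_camera('side');cv2.imwrite('pics/s7f.png',im[:,:,::-1]);cv2.imwrite('pics/s7.png',cv2.resize(im[170:320,210:410],None,fx=4,fy=4,interpolation=2)[:,:,::-1])
im=read_camera('top');cv2.imwrite('pics/t7f.png',im[:,:,::-1]);cv2.imwrite('pics/t7.png',cv2.resize(im[130:250,280:510],None,fx=3.4,fy=3.4,interpolation=2)[:,:,::-1])
E
```

```text
12.925 0.07229381112726908 [-0.11747107  0.27490498  0.34837323] [ 0.57095459 -0.06278047  0.30813289]
```

View pics/w7.png

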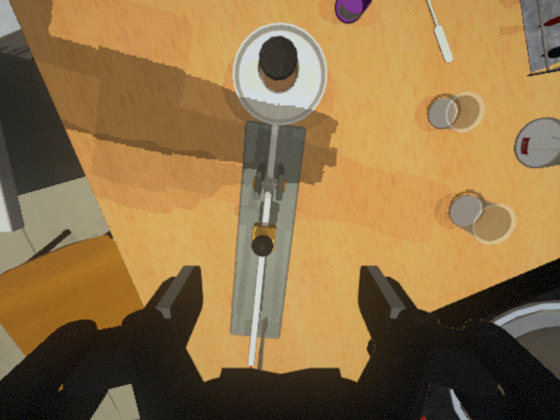

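View pics/s7.png

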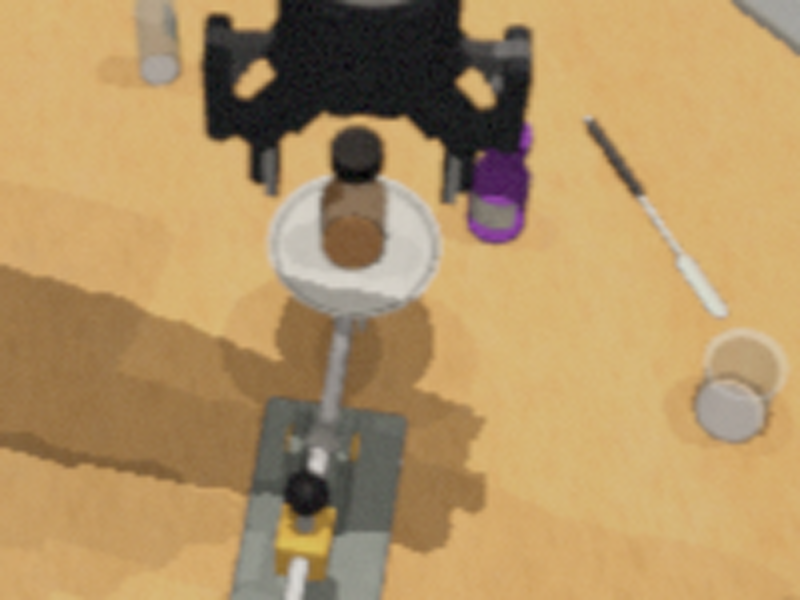

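View pics/t7.png

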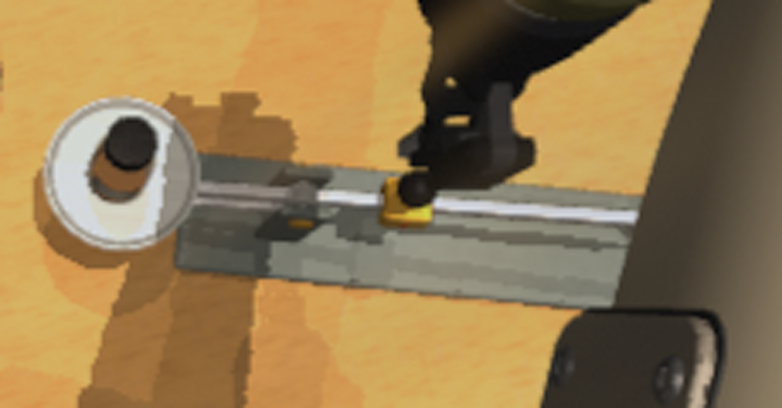

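```bash
python3 - <<'E'
from h import *
np.set_printoptions(precision=4,suppress=True)
print('knob',*tri((286.5,293.3),(402.4,185.3)),*tri((286.5,293.3),(262,245),'side','wrist'))
print('pan',*tri((298.75,231.5),(315.9,180.9)),*tri((298.75,231.5),(280.5,73.5),'side','wrist'))
for n,z in [('side',0),('top',0)]:pass
b=np.array([.0,0,0])
im=cv2.imread('pics/w7.png');cv2.imwrite('pics/w7z.png',cv2.resize(im[170:380,200:330],None,fx=4,fy=2.8,interpolation=2))
im=cv2.imread('pics/s7f.png');cv2.imwrite('pics/s7z.png',cv2.resize(im[260:420,230:330],None,fx=3.7,fy=3.7,interpolation=2))
E
```

```text
knob [ 0.5515 -0.1217  0.1474] 0.0012084921446882174 [ 0.5518 -0.1221  0.1486] 0.0005319654360480051
pan [0.5706 0.0534 0.1104] 0.002689832739982742 [0.5717 0.0564 0.1066] 0.0004508830474104661
```

View pics/s7z.png

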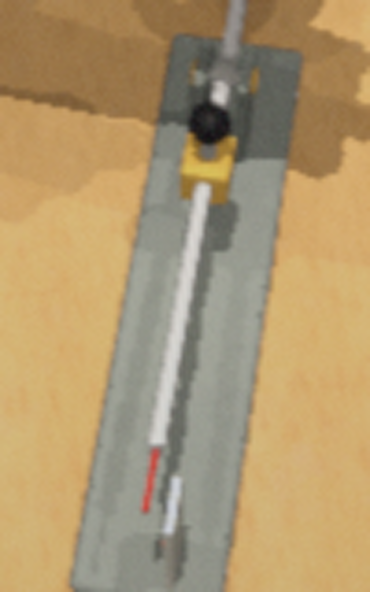

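View pics/w7z.png

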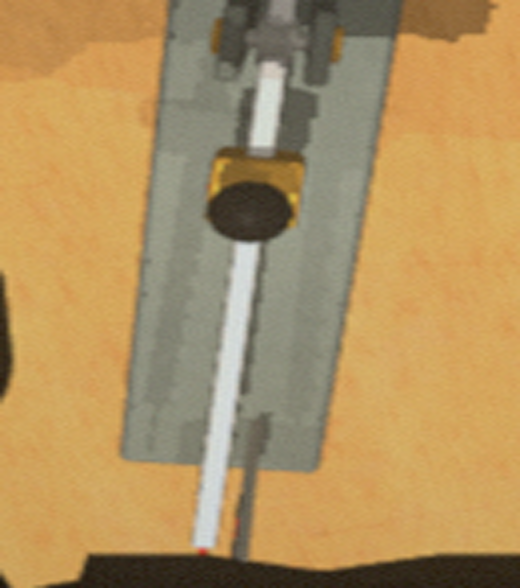

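```bash
cat >> h.py <<'E'
PIV=np.array([.5584,-.0640,.095]);U=np.array([.5706-.5289,.0549+.3303,0]);U/=np.linalg.norm(U)
def plane(c,p):
    # intersect with vertical beam plane -> (along u, height above pivot)
    n=np.array([U[1],-U[0],0]);o,d=ray(c,p);X=o+d*(n@(PIV-o))/(n@d);return (X-PIV)@U,X[2]-.095
E
python3 - <<'E'
from h import *
for l,p in [('tip0',(269.2,405.5)),('tip1',(269.5,397.8)),('end0',(272.6,387.5)),('end1',(272.4,380.2)),('knob0',(286.2,298.6)),('knob1',(286.5,293.3)),('pan0',(299,226.2)),('pan1',(298.75,231.5))]:
    a,z=plane('side',p);print(l,round(a,4),round(z,4),round(float(np.arctan2(z,-a)),4))
print(U, U[0]/U[1])
E
```

```text
tip0 -0.2669 -0.0098 -0.0367
tip1 -0.2609 0.0203 0.0778
end0 -0.2294 -0.0191 -0.0831
end1 -0.2288 0.0246 0.1072
knob0 -0.0616 0.0354 0.5219
knob1 -0.0589 0.0544 0.7459
pan0 0.125 0.0279 2.9219
pan1 0.1257 0.0045 3.1054
[0.10762664 0.99419138 0.        ] 0.10825545171339554
```

```bash
python3 - <<'E'
from h import *
def P(a,h,th): # a toward pan along beam, h above beam
    return PIV+U*(a*np.cos(th)+h*np.sin(th))+np.array([0,0,1])*(-a*np.sin(th)+h*np.cos(th))
print('end, tip, knob rows')
for th in np.arange(-.1,.26,.04):
    print(round(th,2),[round(proj('side',P(-a,h,th))[1],1) for a,h in[(.235,0.),(.2685,0),(.065,.046)]],[proj('top',P(-.065,.046,th)).round(1)], proj('side',PIV+U*.12+np.array([0,0,.035-.12*np.sin(th)])).round(1),proj('wrist',P(-.065,.046,th)).round(1),proj('wrist',P(-.235,0,th)).round(1))
E
```

```text
end, tip, knob rows
-0.1 [np.float64(390.4), np.float64(408.1), np.float64(301.1)] [array([405.8, 186.4])] [298.9 223.3] [262.3 249.1] [254.  335.6]
-0.06 [np.float64(389.3), np.float64(407.0), np.float64(299.8)] [array([405.4, 186.1])] [298.9 224.5] [262.3 248.7] [253.5 340.1]
-0.02 [np.float64(388.1), np.float64(405.7), np.float64(298.5)] [array([405. , 185.8])] [298.8 225.7] [262.3 248.2] [253.  344.7]
0.02 [np.float64(386.6), np.float64(404.1), np.float64(297.1)] [array([404.5, 185.4])] [298.7 226.9] [262.4 247.5] [252.4 349.2]
0.06 [np.float64(384.9), np.float64(402.3), np.float64(295.7)] [array([403.9, 185.1])] [298.7 228. ] [262.4 246.8] [251.9 353.6]
0.1 [np.float64(383.0), np.float64(400.2), np.float64(294.3)] [array([403.3, 184.8])] [298.6 229.2] [262.5 245.9] [251.4 358. ]
0.14 [np.float64(380.9), np.float64(397.8), np.float64(292.8)] [array([402.6, 184.5])] [298.6 230.3] [262.5 244.9] [250.8 362.4]
0.18 [np.float64(378.5), np.float64(395.2), np.float64(291.4)] [array([401.8, 184.1])] [298.5 231.4] [262.6 243.8] [250.3 366.6]
0.22 [np.float64(375.9), np.float64(392.3), np.float64(289.9)] [array([401. , 183.8])] [298.4 232.5] [262.7 242.5] [249.8 370.8]
```

The vial stands upright on the sunk pan, and the row model puts the tilt at about 0.145 rad. Knob is at about (0.552, -0.1215, 0.149). That needs about 83 mm of outward travel. Next: turn the jaws along the beam and straddle the knob.

{"op": "arm_command", "data": {
  "steps": "-10 -30 0 0.18; -19 -58 0 0.36; -19 -59 0 0.54; -19 -59 0 0.72; -19 -59 0 0.9; -19 -59 0 1.08; -19 -59 0 1.26; -19 -59 0 1.42; -19 -59 -20 1.463; -19 -59 -60 1.463; -19 -59 -100 1.463; -19 -59 -140 1.463; -19 -59 -165 1.463; -19 -59 -175 1.463; -19 -59 -180 1.463; -19 -59 -180 1.463; -19 -59 -180 1.463",
  "fingers": 0.3,
  "newtons": 20
}}

```text
clock: 15.2
tcp_pos: [0.5528, -0.1219, 0.1291]
orientation: [0.0, 0.744, 0.669, 0.001]
wrist_force: [0.6, -0.1, 0.7]
finger_gap: 0.0558
```

```bash
python3 - <<'E'
from h import *
s=get_state();print(s['clock'],s['finger_gap'],s['wrist_force'],s['tcp_pos'],s['orientation'])
im=read_camera('wrist');cv2.imwrite('pics/w8.png',im[:,:,::-1])
im=read_camera('side');cv2.imwrite('pics/s8.png',cv2.resize(im[220:370,190:390],None,fx=4,fy=4,interpolation=2)[:,:,::-1])
E
```

```text
15.2 0.05579220027529466 [ 0.56401991 -0.07651364  0.68570528] [ 0.55277701 -0.12188162  0.12905956] [3.67796410e-04 7.43596065e-01 6.68628545e-01 7.90974868e-04]
```

View pics/w8.png

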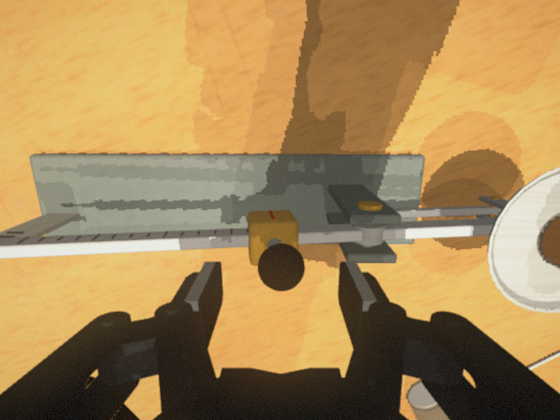

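View pics/s8.png

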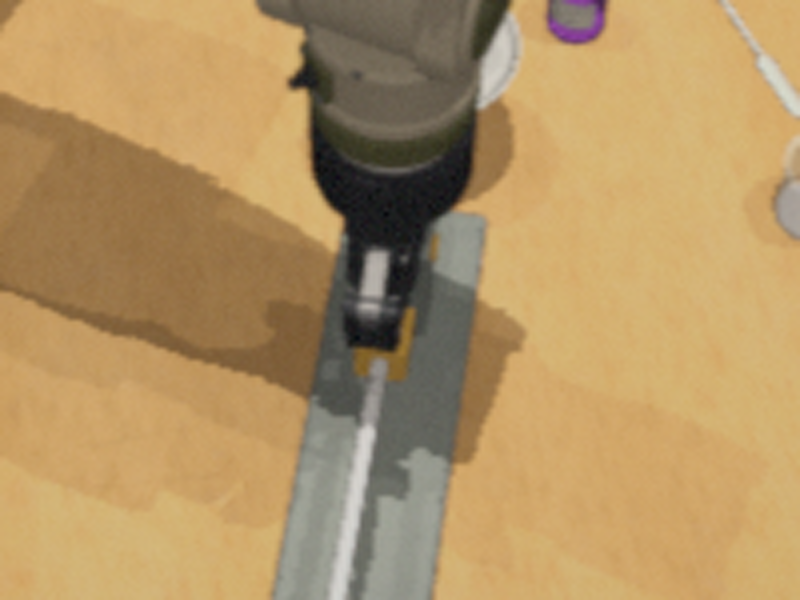

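```bash
python3 - <<'E'
from h import *
np.set_printoptions(precision=1,suppress=True)
t=get_state()['tcp_pos']
i=camera_info('wrist');cx=i['R'][0];cam=-i['R'].T@i['t'];print((cam-t)*1000)
f=(cam-t);f[2]=0;f/=np.linalg.norm(f)
print('knob',proj('wrist',np.array([.552,-.1215,.149])))
for z in [.13,.14,.15,.16]:print(z,proj('wrist',np.array([.552,-.1215,z])))
for h in [0,.01,.02,.03,.04,.05]:
    print(h,*[proj('wrist',t+cx*.028*s+f*y+np.array([0,0,h])) for s in(-1,1) for y in(.011,-.011)])
E
```

```text
[-72.1   6.8 169.3]
knob [282.4 267.6]
0.13 [282.2 252.8]
0.14 [282.3 260.2]
0.15 [282.4 268.5]
0.16 [282.6 277.8]
0 [231.3 234.8] [233.3 270.6] [331.5 234.8] [330.2 270.6]
0.01 [228.5 241.2] [230.8 278.8] [334.4 241.2] [333.  278.8]
0.02 [225.4 248.5] [228.  287.9] [337.7 248.5] [336.  287.9]
0.03 [222.  256.6] [224.8 298.2] [341.3 256.6] [339.4 298.2]
0.04 [218.  265.9] [221.2 309.7] [345.5 265.9] [343.2 309.7]
0.05 [213.5 276.5] [217.1 322.9] [350.2 276.5] [347.6 322.9]
```

The wrist view shows the knob centred between the pads at (281,267), with the pad bottoms at about z 0.16, still above the ball's centre. Going 16 mm lower.

{"op": "arm_command", "data": {
  "steps": "0 0 -5 0; 0 0 -10 0; 0 0 -14 0; 0 0 -16 0; 0 0 -16 0; 0 0 -16 0"
}}

```text
clock: 16.05
tcp_pos: [0.5527, -0.1219, 0.1129]
orientation: [0.0, 0.744, 0.669, 0.001]
wrist_force: [-0.5, -0.1, 0.1]
finger_gap: 0.0552
```

```bash
python3 - <<'E'
from h import *
s=get_state();print(s['clock'],s['finger_gap'],s['wrist_force'],s['tcp_pos'],s['orientation'])
im=read_camera('wrist');cv2.imwrite('pics/w9.png',im[:,:,::-1])
E
```

```text
16.05 0.05520841046257346 [-0.53940497 -0.1484766   0.06825189] [ 0.5526797  -0.12192465  0.11293214] [3.02811836e-04 7.43639239e-01 6.68580618e-01 7.39753022e-04]
```

View pics/w9.png

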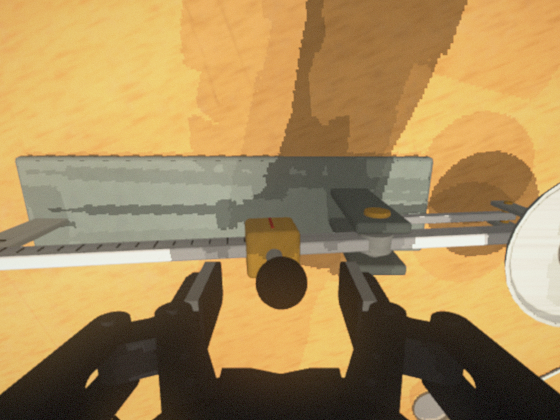

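Knob is well between the pads, no contact force. Closing gently.

{"op": "arm_command", "data": {
  "steps": "0 0 0 0; 0 0 0 0; 0 0 0 0; 0 0 0 0; 0 0 0 0; 0 0 0 0",
  "fingers": -1,
  "newtons": 20
}}

```text
clock: 16.85
tcp_pos: [0.5528, -0.122, 0.1131]
orientation: [0.0, 0.744, 0.669, 0.001]
wrist_force: [-0.5, 0.4, 1.6]
finger_gap: 0.0223
```

{"op": "arm_command", "data": {
  "steps": "-1 -8 1 0; -2 -16 2 0; -3 -26 4 0; -4 -36 5 0; -5 -46 7 0; -6 -56 8 0; -7 -66 10 0; -8 -75 11 0; -9 -82 12 0; -9 -82 12 0; -9 -82 12 0"
}}

```text
clock: 18.23
tcp_pos: [0.5438, -0.2048, 0.1254]
orientation: [0.001, 0.744, 0.668, 0.0]
wrist_force: [1.4, -2.0, -0.6]
finger_gap: 0.0221
```

```bash
python3 - <<'E'
from h import *
s=get_state();print(s['clock'],s['finger_gap'],s['wrist_force'],s['tcp_pos'])
im=read_camera('wrist');cv2.imwrite('pics/w10.png',im[:,:,::-1])
im=read_camera('side');cv2.imwrite('pics/s10.png',cv2.resize(im[190:420,190:390],None,fx=2.6,fy=2.6,interpolation=2)[:,:,::-1])
E
```

```text
18.225 0.02213353802799428 [ 1.36847253 -1.95302001 -0.56898524] [ 0.54384934 -0.20482003  0.12542451]
```

View pics/w10.png

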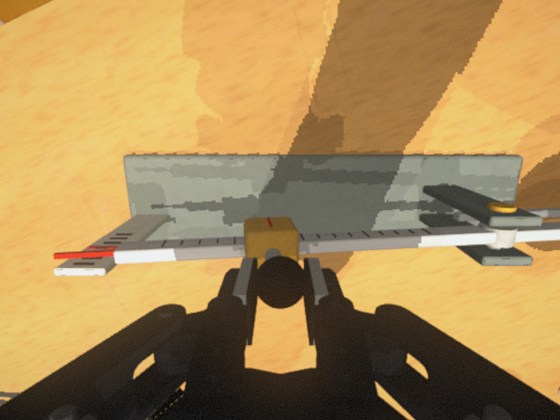

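View pics/s10.png

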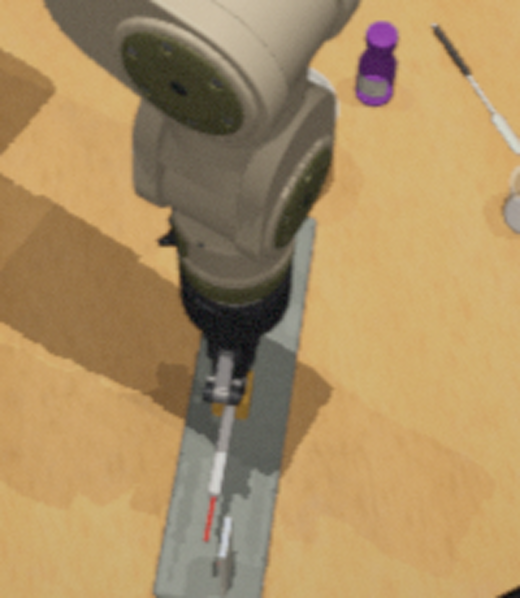

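The counterpoise followed the gripper. I'll ease the beam towards level before letting go, so the vial isn't jolted.

{"op": "arm_command", "data": {
  "steps": "0 -1 -3 0; 0 -2 -6 0; 0 -3 -9 0; 0 -4 -12 0; 0 -5 -15 0; 0 -5 -16 0; 0 -5 -16 0"
}}

```text
clock: 19.2
tcp_pos: [0.5435, -0.2093, 0.1091]
orientation: [0.001, 0.744, 0.669, 0.0]
wrist_force: [-2.9, -2.4, 1.5]
finger_gap: 0.0222
```

{"op": "arm_command", "data": {
  "steps": "0 0 0 0; 0 0 0 0; 0 0 0 0; 0 0 0 0; 0 0 15 0; 0 0 30 0; 0 0 45 0; 0 0 70 0; 40 0 110 0; 80 40 150 0; 100 60 170 0; 100 60 170 0; 100 60 170 0; 100 60 170 0; 100 60 170 0; 100 60 170 0",
  "fingers": 0.3
}}

```text
clock: 21.2
tcp_pos: [0.6429, -0.1498, 0.2789]
orientation: [0.0, 0.744, 0.668, 0.0]
wrist_force: [0.8, -0.0, 0.8]
finger_gap: 0.0556
```

```bash
python3 - <<'E'
from h import *
s=get_state();print(s['clock'],s['finger_gap'],s['wrist_force'],s['tcp_pos'])
im=read_camera('wrist');cv2.imwrite('pics/w11.png',im[:,:,::-1])
im=read_camera('side');cv2.imwrite('pics/s11.png',cv2.resize(im[190:420,190:390],None,fx=2.6,fy=2.6,interpolation=2)[:,:,::-1]);cv2.imwrite('pics/s11f.png',im[:,:,::-1])
im=read_camera('top');cv2.imwrite('pics/t11.png',cv2.resize(im[130:250,280:510],None,fx=3.4,fy=3.4,interpolation=2)[:,:,::-1])
E
```

```text
21.2 0.05558003172099326 [ 0.75640756 -0.04835844  0.78059516] [ 0.6429344  -0.14978745  0.27886837]
```

View pics/w11.png

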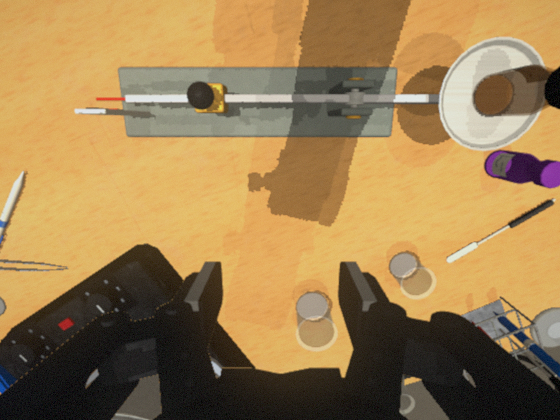

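View pics/s11.png

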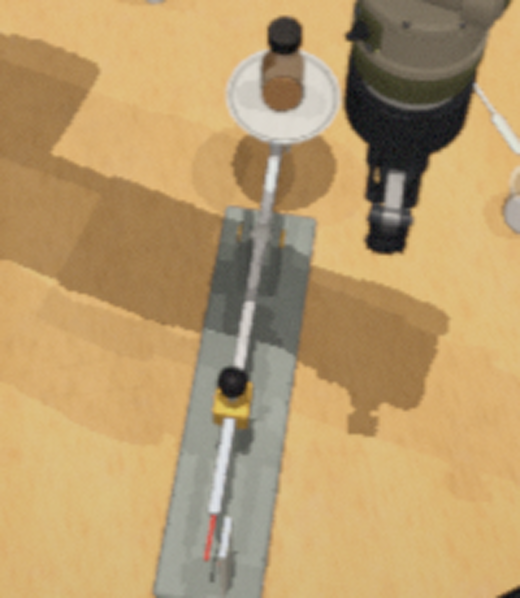

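View pics/t11.png

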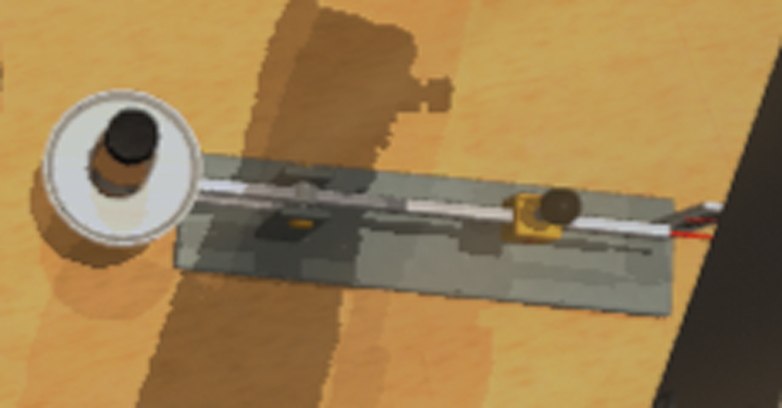

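The vial stays upright and the pan is back up. Pointer looks near the mark in the side view (tip row about 405), so I'll take an oblique close view from the -x side to check how level it is.

{"op": "arm_command", "data": {
  "steps": "-30 -30 0 0; -70 -70 0 0; -110 -110 0 0; -145 -145 0 0; -163 -165 -20 0; -163 -165 -70 0; -163 -165 -120 0; -163 -165 -149 0; -163 -165 -149 0; -163 -165 -149 0"
}}

```text
clock: 22.6
tcp_pos: [0.481, -0.3151, 0.1315]
orientation: [0.001, 0.744, 0.668, 0.0]
wrist_force: [0.2, -0.2, -0.1]
finger_gap: 0.0555
```

```bash
python3 - <<'E'
from h import *
s=get_state();print(s['clock'],s['finger_gap'],s['wrist_force'],s['tcp_pos'])
im=read_camera('wrist');cv2.imwrite('pics/w12.png',im[:,:,::-1])
i=camera_info('wrist');np.savez('w12.npz',**i)
E
```

```text
22.6 0.05546821300135268 [ 0.2469907  -0.20493106 -0.05295326] [ 0.48099413 -0.31505475  0.13154574]
```

View pics/w12.png

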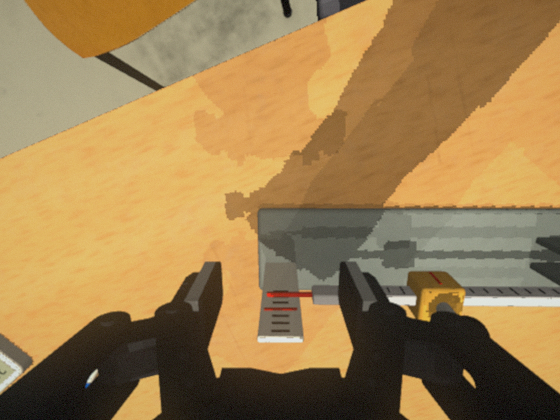

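```bash
python3 - <<'E'
import cv2
im=cv2.imread('pics/w12.png');cv2.imwrite('pics/w12z.png',cv2.resize(im[200:350,220:360],None,fx=4,fy=4,interpolation=2))
E
```

```text
(no output)
```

View pics/w12z.png

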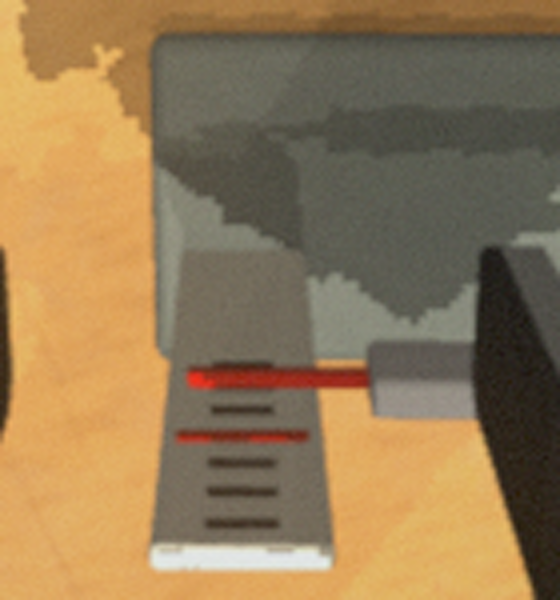

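```bash
python3 - <<'E'
from h import *
np.set_printoptions(precision=4,suppress=True)
print('plate top',at('wrist',(280.5,336.2),.126),'line',at('wrist',(280.5,309),.095),'bottom',at('wrist',(280,262.5),.014))
for nm,p in [('tip',(270,294.5)),('pt2',(308,294.5)),('end',(313,296))]:
    a,z=plane('wrist',p);print(nm,a,z,np.arctan2(z,-a),'side tri')
# side tip
print(tri((190+206/2.6,190+560/2.6),(270,294.5),'side','wrist'))
for x in(0,.002,-.002):
    print(x,[ (at('wrist',(270,294.5),z)-PIV)@np.array([U[1],-U[0],0]) for z in(.085,.09,.095,.1)])
E
```

```text
plate top [ 0.5411 -0.3223  0.126 ] line [ 0.5412 -0.3224  0.095 ] bottom [ 0.5417 -0.3231  0.014 ]
tip -0.26641862420164375 -0.002050078289284135 -0.007694799241606851 side tri
pt2 -0.23871736505585187 -0.002200204017965307 -0.009216513088484946 side tri
end -0.23526878958144581 -0.00014071368970702824 -0.0005980974917184515 side tri
(array([ 0.5304, -0.3298,  0.0908]), np.float64(0.0018542185637158812))
0 [np.float64(0.0046755923495043145), np.float64(0.0017349392716243326), np.float64(-0.0012057138062556492), np.float64(-0.004146366884135736)]
0.002 [np.float64(0.0046755923495043145), np.float64(0.0017349392716243326), np.float64(-0.0012057138062556492), np.float64(-0.004146366884135736)]
-0.002 [np.float64(0.0046755923495043145), np.float64(0.0017349392716243326), np.float64(-0.0012057138062556492), np.float64(-0.004146366884135736)]
```

```bash
python3 - <<'E'
import cv2
im=cv2.imread('pics/s11f.png');cv2.imwrite('pics/s11z.png',cv2.resize(im[340:420,240:320],None,fx=7,fy=7,interpolation=2))
im=cv2.imread('pics/side0.png');cv2.imwrite('pics/s0z.png',cv2.resize(im[340:420,240:320],None,fx=7,fy=7,interpolation=2))
E
```

```text
(no output)
```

View pics/s11z.png

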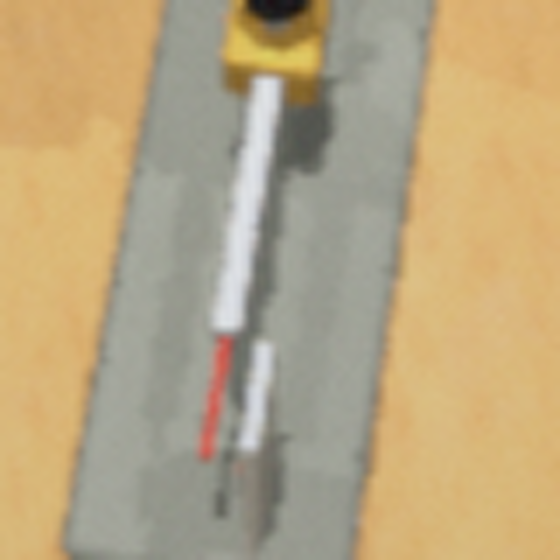

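View pics/s0z.png

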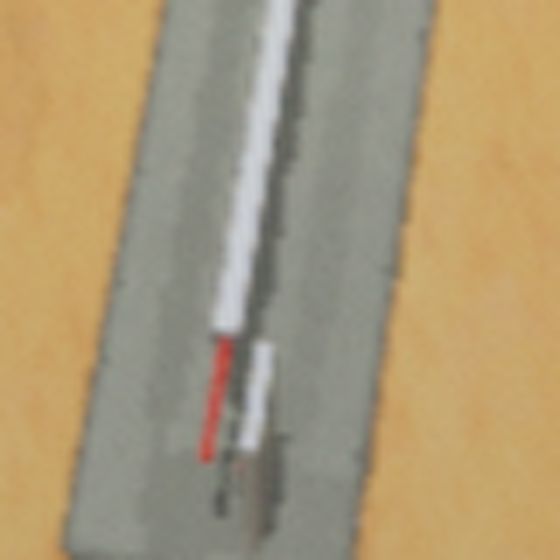

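```bash
python3 - <<'E'
import cv2
im=cv2.imread('pics/w11.png');cv2.imwrite('pics/w11z.png',cv2.resize(im[60:145,70:240],None,fx=4.7,fy=4.7,interpolation=2))
E
```

```text
(no output)
```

View pics/w11z.png

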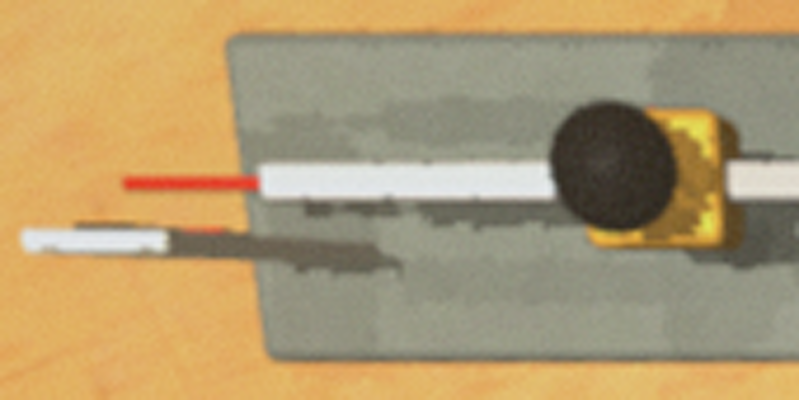

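```bash
python3 - <<'E'
from h import *
np.set_printoptions(precision=4,suppress=True)
i=camera_info('wrist');R=i['R'];c12=-R.T@i['t'];c11=c12+np.array([.64293,-.14979,.27887])-np.array([.48099,-.31505,.13155])
def r(p):
    d=R.T@np.linalg.inv(i['mtx'])@[p[0],p[1],1];return d/np.linalg.norm(d)
def T(p11,p12):
    a,b=r(p11),r(p12);s=np.linalg.lstsq(np.c_[a,-b],c12-c11,rcond=None)[0];P,Q=c11+s[0]*a,c12+s[1]*b;return (P+Q)/2,np.linalg.norm(P-Q)
print('tip',*T((96.4,98.9),(269,294.5)))
print('joint',*T((124.9,98.9),(312,294.5)))
print('redline right end',*T((117.2,109.1),(297,309)))
print('platetop right front',*T((105.7,108.7),(302,336.5)))
E
```

```text
tip [ 0.53   -0.3304  0.0937] 0.0020483070257627223
joint [ 0.5329 -0.2998  0.095 ] 0.0032646418628582722
redline right end [ 0.5424 -0.3108  0.0957] 0.001177326235989705
platetop right front [ 0.5436 -0.3085  0.1248] 0.0003398563351630547
```

Beam is level within about 0.01 rad: tip z 0.0937 against the red line at 0.0957. The vial is upright and the arm is clear. Handing in.

```bash
python3 - <<'E'
from h import *
for n in ['amber_centre','clear_centre','green_centre']: 
    read_camera('side') if n=='amber_centre' else None
    print(n,[(round(d['score'],2),d['box']) for d in trace('side',n)])
print(get_state()['clock'],hand_in())
E
```

```text
amber_centre [(0.94, [325.6, 201.3, 14.9, 31.1]), (0.75, [291.3, 196.4, 15.3, 40.0])]
clear_centre [(0.86, [280.9, 133.4, 17.2, 30.9])]
green_centre [(0.78, [242.9, 159.3, 15.6, 35.6])]
the job is handed in; nothing more can be done
22.85 None
```

The brown vial is standing upright on the balance pan, the beam rests level, and the job is handed in at about 22.9 s. The hand-in gives no verdict.

- **Vial:** I picked it up and set it near the middle of the pan. The pan sank to a tilt of about 0.145 rad after I let go.
- **Counterpoise:** I slid it about 83 mm outward by its knob, eased the beam down and released it.
- **Level check:** In the last views, the pointer tip measured z 0.0937 m against 0.0957 m for the red mark. That is a tilt of about -0.007 rad, and other views gave 0 to -0.016, all inside the 0.03 limit.
- **Vial and robot at the end:** The vial looked upright in the last side picture, and the arm was touching nothing.
- **Other bottles:** The clear and green bottles were never touched. Their positions in the last side picture match the start within a few pixels.

**Disagreements:**
- The fingers closed on the vial's 30 mm cap rather than its 38 mm body, because the pads sat higher than the text's numbers suggested. The grip held anyway.
- Tilt readings from the side camera alone were noisy, because it looks almost along the beam. I relied on two wrist camera views instead.

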